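# Pack the reagent kit and close its lid

## Task

Pack the reagent kit: stand the three amber jars with purple, green and yellow caps upright in the white kit box, each in the cup of its cap's colour. Leave the red-capped amber jar and the tall white green-capped bottle standing where they are. Then put the blue lid on the box so that it sits fully down all round, and let go of it.

Things in the scene. Friction and masses are not known exactly. Their poses are not given: they have to be found in the camera images.
- jar_purple: loose screw-cap jar, amber brown body 36 mm in diameter and 42 mm high, ribbed purple cap 30 mm in diameter and 28 mm high on top, 70 mm tall in all, about 90 g; stands upright on the bench; origin at the centre of its underside, z up; belongs in the purple cup
- jar_green: loose screw-cap jar, amber brown body 36 mm in diameter and 42 mm high, ribbed green cap 30 mm in diameter and 28 mm high on top, 70 mm tall in all, about 90 g; stands upright on the bench; origin at the centre of its underside, z up; belongs in the green cup
- jar_yellow: loose screw-cap jar, amber brown body 36 mm in diameter and 42 mm high, ribbed yellow cap 30 mm in diameter and 28 mm high on top, 70 mm tall in all, about 90 g; stands upright on the bench; origin at the centre of its underside, z up; belongs in the yellow cup
- jar_red: loose screw-cap jar, amber brown body 36 mm in diameter and 42 mm high, ribbed red cap 30 mm in diameter and 28 mm high on top, 70 mm tall in all, about 90 g; stands upright on the bench; origin at the centre of its underside, z up; does not belong in the kit and stays where it is
- bottle_white: loose white screw-cap bottle with a green cap, body 36 mm in diameter and 68 mm high, cap 30 mm in diameter and 28 mm high, 96 mm tall in all, about 120 g; too tall for the lid to close over; does not belong in the kit and stays where it is; origin at the centre of its underside, z up
- insert_purple: open square purple cup, 60 x 60 mm outside, 22 mm high, walls and floor 2 mm thick (56 x 56 mm inside), fixed in the kit box with its rim level with the box's rim; origin at the centre of its underside (6 mm above the bench), z up, x and y parallel to the kit box's
- insert_green: open square green cup, 60 x 60 mm outside, 22 mm high, walls and floor 2 mm thick (56 x 56 mm inside), fixed in the kit box with its rim level with the box's rim; origin at the centre of its underside (6 mm above the bench), z up, x and y parallel to the kit box's
- insert_yellow: open square yellow cup, 60 x 60 mm outside, 22 mm high, walls and floor 2 mm thick (56 x 56 mm inside), fixed in the kit box with its rim level with the box's rim; origin at the centre of its underside (6 mm above the bench), z up, x and y parallel to the kit box's
- kit_box: white kit box, fixed to the bench: a flat base flange 114 mm (x) x 240 mm (y) and 6 mm thick, carrying a low wall 70 x 196 mm outside with its rim 28 mm above the bench; inside it, the three coloured cups stand in a row along y, 62 mm apart, in any order; origin at the centre of its underside, z up, y along its length
- lid: loose blue hollow cover, open below, 220 g: outside 84 (x) x 210 (y) mm, flared to 99 x 225 at the foot, inside 78 x 204 and 80 deep, top 84 above the foot. Goes over the box's low wall, either way round, 4 mm spare per side, rests on the flange (foot 6 mm above bench). Black handle bar on top: 18 (x) x 90 (y), 36 high, up to 120 mm. Origin at centre of foot, z up, y lengthwise
Mind the look-alikes: they are no part of the job. What is shaped like the jar_yellow but pink is not meant. Of the things shaped like the lid, the blue one is meant.

How it is judged (in metres and radians):
On the way:
1. the purple-, green- and yellow-capped amber jars each stand in the cup of their own colour (horizontal distance between jar_purple and insert_purple below 0.018 m and z of jar_purple in the frame of insert_purple below 0.008 m and angle between each of jar_purple, jar_green, jar_yellow's own z axis and vertical below 0.12 rad and linear speed of each of jar_purple, jar_green, jar_yellow below 0.02 m/s and horizontal distance between jar_green and insert_green below 0.018 m and z of jar_green in the frame of insert_green below 0.008 m and horizontal distance between jar_yellow and insert_yellow below 0.018 m and z of jar_yellow in the frame of insert_yellow below 0.008 m), for 0.2 s.
At the end, for the whole second after the job is handed in: Each jar upright (0.12 rad) on the floor of its colour's cup (centre within 18 mm); lid down on the flange (lower edge under 11 mm above the bench, level within 0.05 rad, within 12 mm and 0.12 rad of the box); red-capped jar and white bottle upright within 30 mm of their start; all at rest (all of step 1 and z of lid in the frame of kit_box below 0.011 m and horizontal distance between lid and kit_box below 0.012 m and angle between lid's own z axis and vertical below 0.05 rad and angle between the y axis of lid and the y axis of kit_box, either way round below 0.12 rad and linear speed of lid below 0.01 m/s and distance of each of jar_red, bottle_white from where it was at the start of the episode below 0.03 m and angle between each of jar_red, bottle_white's own z axis and vertical below 0.15 rad); the robot touches nothing.
It fails at once if the red-capped jar or the white bottle is moved more than 30 mm or tipped (distance of any of jar_red, bottle_white from where it was at the start of the episode above 0.03 m or angle between any of jar_red, bottle_white's own z axis and vertical above 0.4 rad).
It also fails if it takes over 112 s, if anything falls off the work surface, if the arm or the gripper's body presses on something with over 40 N, if the wrist force passes 120 N, or if a joint passes its speed limit or range.

## Robot

A 6-joint arm with a two-finger parallel gripper is mounted at the origin on the work surface. World frame = base frame: x ahead of the robot, y to its left, z up, the work surface at z = 0. Lengths are in mm, angles in rad, forces in N, time in s.
With the tool pointing down it reaches from about 400 to 925 mm from the base axis. Payload 12.5 kg.
Tool frame: the origin (TCP) lies at the very end of the fingers, on their centre line; the grasp point (between the pads) lies 19 mm behind it; z points along the fingers, x is the direction in which the jaws open and shut, and the axes are right-handed (so a half turn about z gives the same grasp; the last joint's range is limited). The gripper opens to 95 mm and grips with 3 to 60 N. Pads are 20 mm wide; open, the fingers measure 119 mm over their backs; the gripper's body (75 mm by 180 mm) begins 59 mm behind the grasp point.
Start: joints at [1.241, 0.491, 1.559, -0, 1.092, -0.106], TCP at [138.692, 609.435, 214.661] pointing down, gripper open.
Joint ranges: [-3.1, 3.1], [-0.84, 2.19], [0.05, 2.79], [-1.13, 4.28], [0.06, 2.93], [-2.69, 2.69]. Speed limits (rad/s): [2.22, 2.22, 2.79, 3.14, 3.14, 3.14].

## Interface

Orientations are given as [roll, pitch, yaw] about the fixed x, y, z axes, in that order (R = Rz(yaw) Ry(pitch) Rx(roll)).
In Python, from cell import state, viewer, ticket, look_for, regions_of gives the robot as it stands.
- The arm moves only by the shell command python3 -m inch 'ROWS'. ROWS is JSON, a list of rows, each a list of 7 numbers: the turn, a rotation vector about the world's x, y, z in degrees, then the shift along the world's x, y, z in mm, then the opening, from -1 (shut) to 1 (fully open). In form: [[rx, ry, rz, tx, ty, tz, hand], ...]. A call has 1 to 10 rows; each row shifts and turns the commanded pose from where the row before left it; what a row does not reach is not made up. A row lasts 1/10 s, in which the tool goes at most 50 mm and 8.59 degrees, less where a joint would pass 70% of its speed; a pose out of reach is approached as far as the arm can. A call with a gripper value outside its range is refused whole. The fingers move at their own pace and stop on an object; the grip force is fixed at half the most. Time passes only in rows, so rows that do not move let the fingers close. It gives the time, the measured TCP pose, the force and the opening at its end, in the units of the state.
- state(): the state, without advancing time (a new reading comes with each control period).
- viewer.read_camera(name): name is "side" or "top"; returns a dict with "color" (384x512x3 uint8, red, green, blue), "depth" (384x512 float32, mm along the optical axis (not along the pixel's ray), 0 where there is no reading), "fx", "fy", "cx", "cy" (pixels), "position" and "orientation" of the camera in the world. Camera axes: x right, y down, z forward; pixel columns grow to the right and rows downward; lengths in mm; the calibration is good to about 2 mm. A picture is of the moment at which its call begins.
- ticket.job_done(): hands the job in, once; it reports no verdict.
Trained networks look in the newest picture that a camera, given by its name, has taken for a name from the list of things; names that differ only in an ending like _2 or _b are one class to them, and where a whole thing is asked for, a point or a joint stands for the part that bears it (a point fixed in the world has none). Each returns a list of dicts, best first, with "score" (0 to 1); they miss things now and then, are a little off and sometimes report something else, mostly with a low value. They report only what shows in the picture. A call takes as long as a camera call. They do not tell look-alikes from the thing itself.
- look_for(name, camera): "box" ([left, top, right, bottom] as shares, 0 to 1, of the picture: columns of its width, rows of its height, round what is visible of it).
- regions_of(name, camera): "pixels" (384x512 bool, what is visible of it) and "box" ([left, top, right, bottom] as shares, 0 to 1, of the picture: columns of its width, rows of its height, round what is visible of it).
The state is a dict: "t": time; "joints": joint angles; "qvel": joint speeds; "tau": joint torques, N m; "eef_pos": TCP position; "tcp_rot": TCP orientation; "ft_force": force on the tool from outside, world axes, zero at the start; "moment": the same for the moment, N m; "opening": opening from 0.0 (shut) to 1.0 (fully open).
Only numpy, scipy, OpenCV 4.12 (cv2) and the standard library are available. Lean on these libraries where they do the work, as an engineer would, in place of code of your own. Each camera call takes 0.05 s, during which the arm holds its last target. There are 200 camera calls.

## Working session

There is one attempt and no reset: what is moved stays moved. The work goes in short steps, Python scripts to look and compute and a shell command to move; the robot and the scene stay as the last step left them, time stands still between calls to the robot, and variables do not carry over. Pictures are saved under pics/ and viewed, on a budget of 14 in all, crops included, one or two more only if the job needs it, and the job is handed in when it is done.

```bash
ls; mkdir -p pics; cat > h.py <<'E'
import numpy as np, cv2
from scipy.spatial.transform import Rotation as R
from cell import state, viewer, ticket, look_for, regions_of
def cam(n, f=None):
    c=viewer.read_camera(n)
    if f: cv2.imwrite('pics/'+f, c['color'][:,:,::-1])
    return c
def cloud(c):
    v,u=np.mgrid[0:384,0:512]; d=c['depth'].astype(float)
    p=np.stack([(u-c['cx'])/c['fx']*d,(v-c['cy'])/c['fy']*d,d],-1)
    o=np.array(c['orientation'],float)
    M=o if o.shape==(3,3) else (R.from_euler('xyz',o).as_matrix() if o.size==3 else R.from_quat(o).as_matrix())
    return p@M.T+np.array(c['position'])
E
python3 - <<'E'
from h import *
for n in('top','side'):
    c=cam(n,n+'1.png'); P=cloud(c); print(n,c['position'],c['orientation'],c['fx'])
    for k in ['jar_purple','jar_green','jar_yellow','jar_red','bottle_white','insert_purple','insert_green','insert_yellow','kit_box','lid']:
        for r in regions_of(k,n)[:5]:
            if r['score']<.3: continue
            m=r['pixels']&(c['depth']>0); q=P[m]; 
            if len(q)==0: continue
            h=np.percentile(q[:,2],97); t=q[q[:,2]>h-6]
            print(k,round(r['score'],2),np.round(np.array(r['box'])*[512,384,512,384]),'top',h.round(),t.mean(0).round(),((t.min(0)+t.max(0))/2).round(), np.median(c['color'][m],0))
E
python3 -c "
from cell import state;print(state())"
```

```text
pics
top [ 277.50654354  -12.29210797 1053.88273248] [-2.92817866e+00  2.67723834e-03 -1.57347696e+00] 461.039743770803
jar_purple 0.78 [275. 205. 292. 217.] top 72.0 [456. -62.  70.] [457. -62.  70.] [208.5  87.  228.5]
jar_green 0.63 [223.  98. 239. 124.] top 73.0 [695.  58.  70.] [695.  58.  71.] [79.  91.5 43. ]
jar_yellow 0.8 [244. 241. 258. 258.] top 73.0 [373.   9.  70.] [374.   8.  71.] [247. 223. 238.]
jar_yellow 0.55 [225. 208. 241. 227.] top 73.0 [442.  49.  70.] [442.  50.  70.] [240. 237.  76.]
jar_yellow 0.46 [368. 172. 399. 203.] top 28.0 [ 512. -293.   26.] [ 513. -290.   27.] [206.  79. 228.]
jar_red 0.72 [276. 109. 290. 133.] top 72.0 [672. -69.  70.] [672. -69.  70.] [157.  58.  37.]
bottle_white 0.92 [239. 137. 254. 165.] top 98.0 [589.  22.  96.] [589.  21.  96.] [ 90. 188. 116.]
insert_purple 0.87 [369. 172. 398. 204.] top 28.0 [ 512. -293.   26.] [ 513. -290.   27.] [206.  80. 228.]
insert_green 0.96 [338. 178. 370. 208.] top 29.0 [ 499. -228.   27.] [ 498. -229.   28.] [ 82. 235. 112.]
insert_yellow 0.86 [392. 168. 425. 196.] top 28.0 [ 528. -348.   27.] [ 527
[... 2082 characters left out ...]
 [315. 302. 120.] [91. 47. 22.]
{'t': 1.1, 'joints': array([ 1.24140527e+00,  4.90921493e-01,  1.55891967e+00,  6.91050661e-06,
        1.09170035e+00, -1.05597094e-01]), 'qvel': array([-1.68692124e-05, -2.00094021e-03,  8.11642191e-05, -8.75745958e-04,
        2.16919286e-03,  4.07627299e-04]), 'tau': array([ 1.21935049e-03, -6.12466550e+01, -2.58426422e+01,  6.93492824e-02,
        4.46082128e-02, -3.00382089e-05]), 'eef_pos': array([138.68368168, 609.42759408, 214.64080176]), 'tcp_rot': array([-3.14159195e+00, -5.15040176e-05,  1.34699918e+00]), 'ft_force': array([0.35451115, 0.69312956, 0.41644418]), 'moment': array([-0.00864143, -0.00384854, -0.0047221 ]), 'opening': 1.0024256907985132}
```

View pics/top1.png

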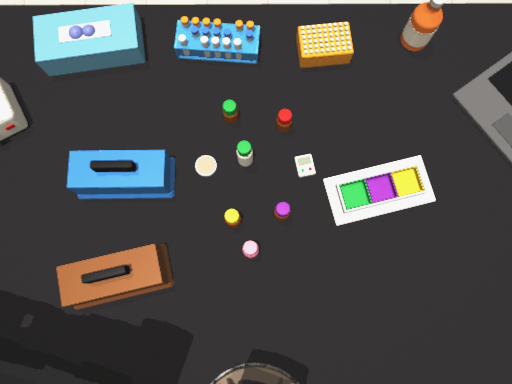

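```bash
python3 - <<'E'
from h import *
def fit(q): return [np.round(x,1) for x in cv2.minAreaRect(q[:,:2].astype(np.float32))]
for n in('top','side'):
    c=cam(n); P=cloud(c); d=c['depth']>0; x,y,z=P[...,0],P[...,1],P[...,2]
    for nm,cx,cy in[('purple',456,-62),('green',694,57),('yellow/pink a',372,8),('b',441,49),('red',671,-70),('bot',588,21)]:
        m=d&(np.hypot(x-cx,y-cy)<25)&(z>60); mm=m&(z>z[m].max()-5)
        (u,v),r=cv2.minEnclosingCircle(P[mm][:,:2].astype(np.float32)); print(n,nm,round(u,1),round(v,1),round(r,1),P[mm][:,:2].mean(0).round(1))
    m=d&(abs(x-543)<70)&(abs(y-300)<120)
    print('handle',fit(P[m&(z>114)]),'top',fit(P[m&(z>78)&(z<90)]))
    m=d&(abs(x-512)<90)&(abs(y+290)<125)&(z>22)&(z<34); print('box',fit(P[m]))
E
```

```text
top purple 456.6 -62.2 13.3 [456.5 -60.7]
top green 695.6 57.1 14.8 [695.3  56.7]
top yellow/pink a 373.2 8.7 14.5 [373.7   8.7]
top b 441.5 49.4 14.8 [442.1  49.8]
top red 672.8 -68.7 15.3 [672.6 -70.2]
top bot 589.4 22.1 14.6 [588.8  22.2]
handle [array([544.2, 301.8]), array([18.4, 89.4]), np.float64(0.2)] top [array([544.8, 301.3]), array([ 85.2, 211.2]), np.float64(0.5)]
box [array([ 513.2, -290.5]), array([ 70.8, 196.7]), np.float64(13.9)]
side purple 457.0 -63.1 15.9 [455.7 -62.7]
side green 694.0 58.0 16.0 [693.6  56.4]
side yellow/pink a 371.4 8.5 15.4 [371.4   8.4]
side b 440.9 48.8 15.2 [440.6  48.2]
side red 671.7 -70.1 15.0 [670.8 -70.2]
side bot 587.8 21.3 15.5 [587.1  21.7]
handle [array([542.6, 300.4]), array([18.2, 89. ]), np.float64(1.2)] top [array([542.9, 300.5]), array([ 86.3, 213.7]), np.float64(0.2)]
box [array([ 511.5, -289.8]), array([ 73.4, 196.3]), np.float64(13.9)]
```

Yellow jar is at top-image pixel (232,216), with the pink look-alike at (250,249). The blue lid is centred at (118,172) and its handle at (113,166). The box is at (380,190) with cups green, purple, yellow from left to right. I'll take the yellow jar first, with the jaws across the box row (yaw 13.7°).

```bash
python3 -m inch '[[0,0,-8,40,-30,0,0.1],[0,0,-8,40,-30,0,0.1],[0,0,-8,40,-30,0,0.1],[0,0,-8,40,-30,0,0.1],[0,0,-8,40,-30,0,0.1],[0,0,-8,40,-30,0,0.1],[0,0,-8,8,-47,0,0.1],[0,0,-7.5,8,-47,0,0.1],[0,0,0,8,-47,0,0.1],[0,0,0,8,-47,0,0.1]]'
```

```text
t: 2.2
eef_pos: [410.8, 239.7, 214.8]
tcp_rot: [-3.142, -0.001, 0.239]
ft_force: [-0.2, -0.1, 0.0]
opening: 0.55
```

```bash
python3 -m inch '[[0,0,0,7.5,-48,0,0.1],[0,0,0,7.5,-48,0,0.1],[0,0,0,7.5,-48,0,0.1],[0,0,0,8,-48.4,0,0.1],[0,0,0,0,0,-40,0.1],[0,0,0,0,0,-40,0.1],[0,0,0,0,0,-40,0.1],[0,0,0,0,0,-29,0.1],[0,0,0,0,0,-20,0.1],[0,0,0,0,0,0,0.1]]'
python3 - <<'E'
from h import *
c=cam('side'); cv2.imwrite('pics/s2.png',cv2.resize(c['color'][130:290,130:330,::-1],None,fx=3,fy=3))
E
```

```text
t: 3.2
eef_pos: [440.3, 49.0, 43.8]
tcp_rot: [-3.141, 0.004, 0.239]
ft_force: [0.8, -0.0, 0.3]
opening: 0.547
```

View pics/s2.png

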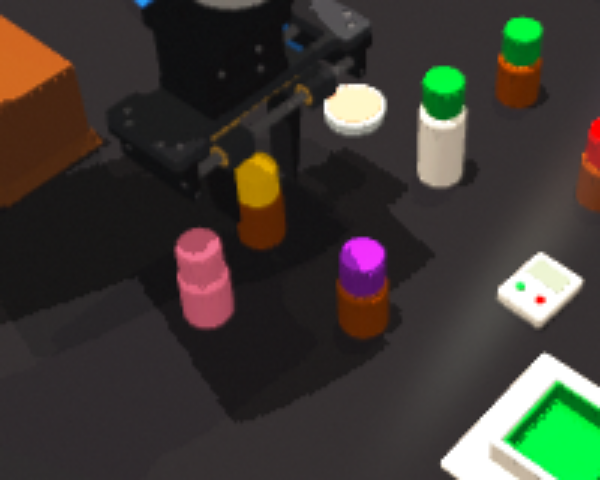

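The fingers straddle the yellow cap (crop pixel 258,180), one in front and one behind. Next: close and lift.

```bash
python3 -m inch '[[0,0,0,0,0,0,-1],[0,0,0,0,0,0,-1],[0,0,0,0,0,0,-1],[0,0,0,0,0,0,-1],[0,0,0,0,0,0,-1]]'; python3 -m inch '[[0,0,0,0,0,20,-1],[0,0,0,0,0,40,-1],[0,0,0,0,0,40,-1],[0,0,0,0,0,40,-1],[0,0,0,0,0,20,-1]]'
```

```text
t: 3.75
eef_pos: [441.6, 49.0, 46.4]
tcp_rot: [3.141, -0.002, 0.239]
ft_force: [-1.3, 0.3, 8.8]
opening: 0.31
t: 4.25
eef_pos: [441.7, 49.1, 209.0]
tcp_rot: [3.14, -0.004, 0.239]
ft_force: [0.3, -0.1, -1.5]
opening: 0.311
```

```bash
python3 -m inch '[[0,0,0,5,-20,0,-1],[0,0,0,9,-43,0,-1],[0,0,0,10,-46,0,-1],[0,0,0,10,-46,0,-1],[0,0,0,10,-46,0,-1],[0,0,0,10,-46,0,-1],[0,0,0,10,-46,0,-1],[0,0,0,9,-46,0,-1],[0,0,0,8,-40,0,-1],[0,0,0,4.4,-20.4,0,-1]]'; python3 -m inch '[[0,0,0,0,0,-40,-1],[0,0,0,0,0,-40,-1],[0,0,0,0,0,-40,-1],[0,0,0,0,0,-20,-1],[0,0,0,0,0,0,-1],[0,0,0,0,0,0,-1]]'
python3 - <<'E'
from h import *
c=cam('side'); cv2.imwrite('pics/s3.png',cv2.resize(c['color'][190:384,230:450,::-1],None,fx=3,fy=3))
E
```

```text
t: 5.25
eef_pos: [526.5, -353.4, 205.4]
tcp_rot: [3.141, -0.0, 0.237]
ft_force: [-0.1, 0.4, 0.0]
opening: 0.309
t: 5.85
eef_pos: [526.8, -350.5, 66.3]
tcp_rot: [3.141, -0.0, 0.239]
ft_force: [0.1, -0.6, -1.2]
opening: 0.313
```

View pics/s3.png

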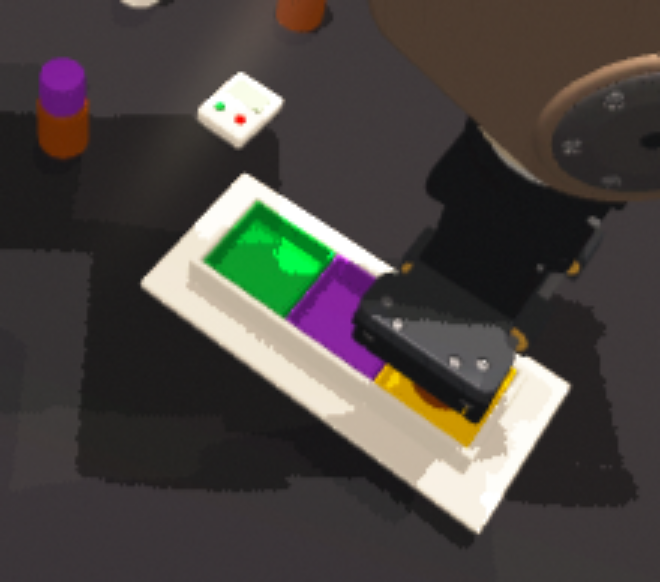

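The yellow jar's base sits over the yellow cup (crop 430,395). Next: lower, release and rise.

```bash
python3 -m inch '[[0,0,0,0,0,-6,-1],[0,0,0,0,0,-4.5,-1],[0,0,0,0,0,-1.5,-1],[0,0,0,0,0,0,-1],[0,0,0,0,0,0,0],[0,0,0,0,0,0,0],[0,0,0,0,0,0,0]]'; python3 -m inch '[[0,0,0,0,0,30,0],[0,0,0,0,0,40,0],[0,0,0,0,0,40,0],[0,0,0,0,0,40,0]]'
```

```text
t: 6.6
eef_pos: [526.6, -350.4, 53.7]
tcp_rot: [3.141, -0.0, 0.239]
ft_force: [0.2, 0.2, -0.7]
opening: 0.481
t: 7.0
eef_pos: [526.4, -350.2, 205.2]
tcp_rot: [-3.141, 0.0, 0.239]
ft_force: [-0.4, -0.3, -1.3]
opening: 0.496
```

```bash
python3 -m inch '[[0,0,0,-6,25,0,0],[0,0,0,-11,45,0,0],[0,0,0,-11,45,0,0],[0,0,0,-11,45,0,0],[0,0,0,-11,45,0,0],[0,0,0,-11,45,0,0],[0,0,0,-9.6,37.9,0,0],[0,0,0,0,0,-40,0],[0,0,0,0,0,-40,0],[0,0,0,0,0,-20,0]]'; python3 - <<'E'
from h import *
c=cam('side'); cv2.imwrite('pics/s4.png',cv2.resize(c['color'][150:370,190:430,::-1],None,fx=2.5,fy=2.5))
P=cloud(c);z=P[...,2];d=c['depth']>0
m=d&(np.hypot(P[...,0]-527,P[...,1]+350)<30)&(z>40);mm=m&(z>z[m].max()-5);print(z[m].max(),cv2.minEnclosingCircle(P[mm][:,:2].astype(np.float32)))
E
```

```text
t: 8.0
eef_pos: [455.1, -61.8, 101.6]
tcp_rot: [-3.141, 0.002, 0.24]
ft_force: [1.2, -0.4, 0.3]
opening: 0.5
82.32785733343519 ((525.5386352539062, -349.8880615234375), 14.752760887145996)
```

View pics/s4.png

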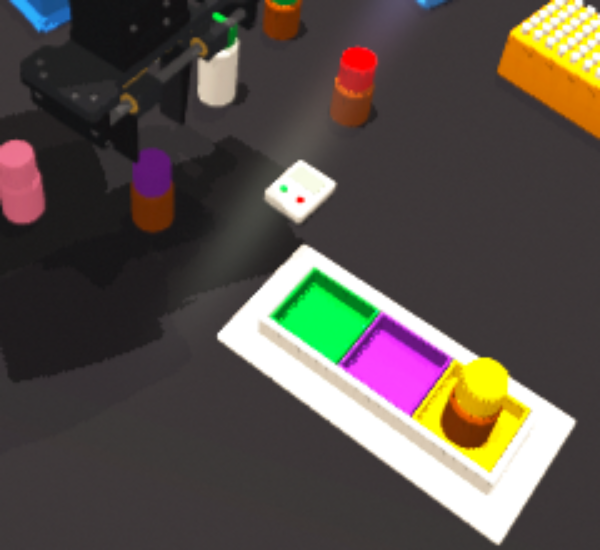

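The yellow jar stands upright in the yellow cup (crop 475,400), with its cap at (525.5,-350). The gripper is above the purple jar.

```bash
python3 -m inch '[[0,0,0,0,0,-35,0],[0,0,0,0,0,-23,0],[0,0,0,0,0,0,0],[0,0,0,0,0,0,-1],[0,0,0,0,0,0,-1],[0,0,0,0,0,0,-1],[0,0,0,0,0,0,-1]]'; python3 -m inch '[[0,0,0,0,0,20,-1],[0,0,0,0,0,40,-1],[0,0,0,0,0,40,-1],[0,0,0,0,0,40,-1],[0,0,0,0,0,20,-1]]'
```

```text
t: 8.75
eef_pos: [456.7, -62.7, 46.9]
tcp_rot: [3.14, -0.002, 0.239]
ft_force: [-0.7, 0.1, 9.6]
opening: 0.308
t: 9.25
eef_pos: [456.5, -62.6, 209.4]
tcp_rot: [3.139, -0.004, 0.239]
ft_force: [0.3, 0.6, -1.9]
opening: 0.31
```

```bash
python3 -m inch '[[0,0,0,5,-20,0,-1],[0,0,0,10,-40,0,-1],[0,0,0,11,-45,0,-1],[0,0,0,11,-45,0,-1],[0,0,0,10,-40,0,-1],[0,0,0,6,-25,0,-1],[0,0,0,2.9,-12.7,0,-1],[0,0,0,0,0,-30,-1],[0,0,0,0,0,-40,-1],[0,0,0,0,0,-40,-1]]'; python3 -m inch '[[0,0,0,0,0,-30,-1],[0,0,0,0,0,-6,-1],[0,0,0,0,0,-4,-1],[0,0,0,0,0,-2,-1],[0,0,0,0,0,0,-1],[0,0,0,0,0,0,0],[0,0,0,0,0,0,0],[0,0,0,0,0,0,0]]'; python3 -m inch '[[0,0,0,0,0,30,0],[0,0,0,0,0,40,0],[0,0,0,0,0,40,0],[0,0,0,0,0,40,0]]'
```

```text
t: 10.25
eef_pos: [511.9, -289.5, 95.4]
tcp_rot: [3.14, -0.001, 0.239]
ft_force: [0.4, -0.7, -1.1]
opening: 0.309
t: 11.05
eef_pos: [512.0, -290.3, 54.1]
tcp_rot: [3.141, -0.001, 0.239]
ft_force: [-0.1, 0.1, 0.2]
opening: 0.48
t: 11.45
eef_pos: [511.7, -290.0, 205.4]
tcp_rot: [-3.142, -0.0, 0.239]
ft_force: [-0.0, 0.6, -0.1]
opening: 0.502
```

```bash
python3 -m inch '[[0,0,0,12,23,0,0],[0,0,0,22,42,0,0],[0,0,0,22,42,0,0],[0,0,0,22,42,0,0],[0,0,0,22,42,0,0],[0,0,0,22,42,0,0],[0,0,0,22,42,0,0],[0,0,0,22,42,0,0],[0,0,0,16.4,30.6,0,0],[0,0,0,0,0,-40,0]]'; python3 -m inch '[[0,0,0,0,0,-40,0],[0,0,0,0,0,-20,0],[0,0,0,0,0,0,0]]'; python3 - <<'E'
from h import *
c=cam('side'); cv2.imwrite('pics/s5.png',cv2.resize(c['color'][90:370,190:450,::-1],None,fx=2,fy=2))
P=cloud(c);z=P[...,2];d=c['depth']>0
m=d&(np.hypot(P[...,0]-512,P[...,1]+290)<25)&(z>40);mm=m&(z>z[m].max()-5);print(z[m].max(),cv2.minEnclosingCircle(P[mm][:,:2].astype(np.float32)))
E
```

```text
t: 12.45
eef_pos: [697.8, 61.6, 167.7]
tcp_rot: [3.14, -0.01, 0.243]
ft_force: [0.4, -0.3, -0.2]
opening: 0.497
t: 12.75
eef_pos: [692.8, 57.5, 100.5]
tcp_rot: [-3.14, 0.005, 0.239]
ft_force: [-0.1, -0.0, 0.4]
opening: 0.505
81.23013531171614 ((511.36163330078125, -289.4453430175781), 14.946540832519531)
```

View pics/s5.png

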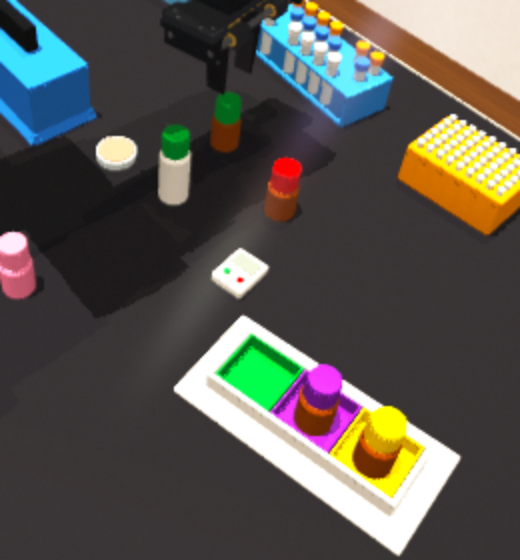

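Purple (320,395) and yellow (380,440) stand in their cups, and the gripper is above the green-capped amber jar (226,120).

```bash
python3 -m inch '[[0,0,0,0,0,-35,0],[0,0,0,0,0,-23,0],[0,0,0,0,0,0,0],[0,0,0,0,0,0,-1],[0,0,0,0,0,0,-1],[0,0,0,0,0,0,-1],[0,0,0,0,0,0,-1]]'; python3 -m inch '[[0,0,0,0,0,20,-1],[0,0,0,0,0,40,-1],[0,0,0,0,0,40,-1],[0,0,0,0,0,40,-1],[0,0,0,0,0,20,-1]]'
```

```text
t: 13.5
eef_pos: [695.1, 57.4, 47.6]
tcp_rot: [3.141, -0.003, 0.239]
ft_force: [-1.0, 0.3, 7.4]
opening: 0.31
t: 14.0
eef_pos: [695.1, 57.5, 210.4]
tcp_rot: [3.14, -0.005, 0.239]
ft_force: [0.2, -0.4, -0.8]
opening: 0.308
```

```bash
python3 -m inch '[[0,0,0,-13,-19,0,-1],[0,0,0,-24,-35,0,-1],[0,0,0,-26,-38,0,-1],[0,0,0,-26,-38,0,-1],[0,0,0,-26,-38,0,-1],[0,0,0,-26,-38,0,-1],[0,0,0,-24,-35,0,-1],[0,0,0,-20,-29,0,-1],[0,0,0,-12.1,-17.3,0,-1],[0,0,0,0,0,-20,-1]]'; python3 -m inch '[[0,0,0,0,0,-40,-1],[0,0,0,0,0,-40,-1],[0,0,0,0,0,-30,-1],[0,0,0,0,0,-10,-1],[0,0,0,0,0,-6,-1],[0,0,0,0,0,-4,-1],[0,0,0,0,0,-2,-1],[0,0,0,0,0,0,-1]]'
```

```text
t: 15.0
eef_pos: [496.8, -232.5, 188.1]
tcp_rot: [3.138, -0.003, 0.236]
ft_force: [0.2, 0.6, -1.9]
opening: 0.308
t: 15.8
eef_pos: [497.8, -230.3, 55.6]
tcp_rot: [3.14, -0.002, 0.239]
ft_force: [-2.7, 0.2, 6.6]
opening: 0.31
```

```bash
python3 -m inch '[[0,0,0,0,0,0,0],[0,0,0,0,0,0,0],[0,0,0,0,0,0,0],[0,0,0,0,0,30,0],[0,0,0,0,0,40,0],[0,0,0,0,0,40,0],[0,0,0,0,0,40,0],[0,0,0,2,20,26,0],[0,0,-6,4,40,20,0],[0,0,-7,4,48,0,0]]'; python3 -m inch '[[0,0,0,4,48,0,0],[0,0,0,4,48,0,0],[0,0,0,4,48,0,0],[0,0,0,4,48,0,0],[0,0,0,4,48,0,0],[0,0,0,4,48,0,0],[0,0,0,4,48,0,0],[0,0,0,4,48,0,0],[0,0,0,3.7,39,0,0],[0,0,0,0,0,0,0]]'; python3 - <<'E'
from h import *
c=cam('top'); P=cloud(c);z=P[...,2];d=c['depth']>0;p=np.percentile
for n,x,y in(('p',512.4,-290.2),('g',497.7,-229.9),('y',527.1,-350.4)):
    m=d&(np.hypot(P[...,0]-x,P[...,1]-y)<26)&(z>65);print(n,z[m].max(),P[m].mean(0).round(1),cv2.minEnclosingCircle(P[m][:,:2].astype(np.float32)))
c=cam('side','s6.png')
E
```

```text
t: 16.8
eef_pos: [508.0, -121.8, 252.5]
tcp_rot: [3.14, -0.005, 0.005]
ft_force: [1.3, 0.2, -0.9]
opening: 0.499
t: 17.8
eef_pos: [542.5, 305.2, 249.2]
tcp_rot: [-3.141, -0.0, 0.016]
ft_force: [-0.3, -1.5, -0.3]
opening: 0.502
p 82.02593489169635 [ 512.  -287.6   76.5] ((513.0516967773438, -288.46185302734375), 15.263842582702637)
g 82.50868704861705 [ 497.7 -229.    76.7] ((498.43572998046875, -229.70948791503906), 15.525479316711426)
y 81.2117342945287 [ 526.3 -348.3   75.9] ((526.9971313476562, -349.10357666015625), 15.499072074890137)
```

View pics/s6.png

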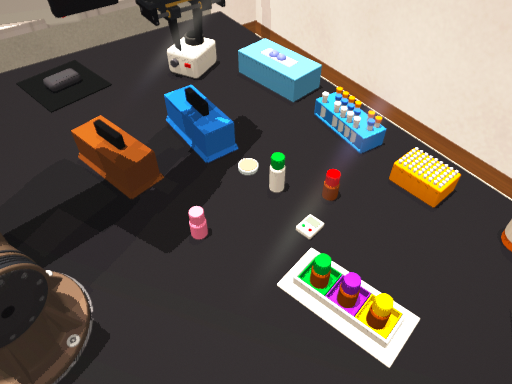

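All three jars stand in their own cups: green (321,270), purple (349,290), yellow (380,310). Red (331,185) and white (277,172) are undisturbed. Now the lid: lower onto the handle.

```bash
python3 -m inch '[[0,0,0,0,0,-40,0],[0,0,0,0,0,-40,0],[0,0,0,0,0,-40,0],[0,0,0,0,0,-25,0],[0,0,0,0,0,-13,0],[0,0,0,0,0,0,0],[0,0,0,0,0,0,0]]'; python3 - <<'E'
from h import *
c=cam('side'); cv2.imwrite('pics/s7.png',cv2.resize(c['color'][50:210,110:310,::-1],None,fx=3,fy=3))
E
```

```text
t: 18.6
eef_pos: [543.6, 300.8, 92.9]
tcp_rot: [-3.141, -0.001, 0.011]
ft_force: [-1.0, 1.1, 0.1]
opening: 0.5
```

View pics/s7.png

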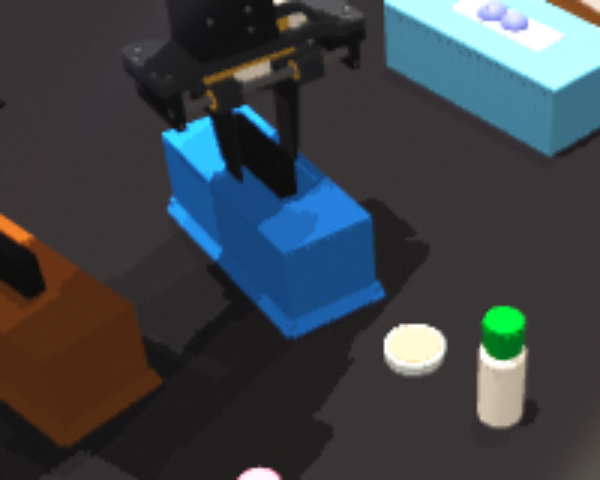

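The fingers straddle the black handle (crop 265,155), one on each side. Close and lift.

```bash
python3 -m inch '[[0,0,0,0,0,0,-1],[0,0,0,0,0,0,-1],[0,0,0,0,0,0,-1],[0,0,0,0,0,0,-1],[0,0,0,0,0,0,-1],[0,0,0,0,0,0,-1]]'; python3 -m inch '[[0,0,0,0,0,10,-1],[0,0,0,0,0,30,-1],[0,0,0,0,0,40,-1],[0,0,0,0,0,40,-1],[0,0,0,0,0,30,-1],[0,0,0,0,0,9,-1],[0,0,0,0,0,0,-1]]'
```

```text
t: 19.25
eef_pos: [543.0, 301.2, 91.8]
tcp_rot: [-3.141, -0.0, 0.012]
ft_force: [1.0, -0.0, 0.7]
opening: 0.184
t: 19.95
eef_pos: [542.9, 301.2, 251.5]
tcp_rot: [-3.141, -0.002, 0.012]
ft_force: [0.0, 0.6, -3.3]
opening: 0.188
```

```bash
python3 -m inch '[[0,0,1.3,-1.6,-10,0,-1],[0,0,1.3,-1.6,-20,0,-1],[0,0,1.3,-1.6,-30,0,-1],[0,0,1.3,-1.6,-35,0,-1],[0,0,1.3,-1.6,-35,0,-1],[0,0,1.3,-1.6,-35,0,-1],[0,0,1.3,-1.6,-35,0,-1],[0,0,1.3,-1.6,-35,0,-1],[0,0,1.3,-1.6,-35,0,-1],[0,0,1.3,-1.6,-35,0,-1]]'; python3 -m inch '[[0,0,0,-1.5,-35,0,-1],[0,0,0,-1.5,-35,0,-1],[0,0,0,-1.5,-35,0,-1],[0,0,0,-1.5,-35,0,-1],[0,0,0,-1.5,-35,0,-1],[0,0,0,-1.5,-35,0,-1],[0,0,0,-1.5,-30,0,-1],[0,0,0,-1.5,-25,0,-1],[0,0,0,-1.5,-14,0,-1],[0,0,0,-1.5,-7.3,0,-1]]'; python3 -m inch '[[0,0,0,0,0,0,-1],[0,0,0,0,0,0,-1]]'; python3 - <<'E'
from h import *
def fit(q): return [np.round(x,1) for x in cv2.minAreaRect(q[:,:2].astype(np.float32))]
for n in('top','side'):
    c=cam(n,n+'8.png');P=cloud(c);x,y,z=P[...,0],P[...,1],P[...,2];d=c['depth']>0
    q=c['color'].astype(int); bl=(q[...,2]>q[...,0]+60)&(q[...,2]>q[...,1]+25)&d&(abs(x-512)<90)&(abs(y+290)<140)
    print(n,bl.sum(),np.percentile(z[bl],[2,50,98]).round(), [fit(P[bl&(abs(z-h)<6)]) for h in (243,162) if (bl&(abs(z-h)<6)).sum()>5])
E
```

```text
t: 20.95
eef_pos: [525.9, -5.2, 248.6]
tcp_rot: [-3.14, 0.003, 0.24]
ft_force: [-0.2, 0.1, -2.5]
opening: 0.185
t: 21.95
eef_pos: [511.3, -290.7, 249.0]
tcp_rot: [-3.14, 0.002, 0.238]
ft_force: [0.5, -0.3, -1.7]
opening: 0.189
t: 22.15
eef_pos: [511.9, -289.2, 250.3]
tcp_rot: [-3.141, 0.0, 0.239]
ft_force: [0.3, 0.6, -3.4]
opening: 0.19
top 1496 [160. 241. 244.] [[array([ 517.6, -205.1]), array([ 58.4, 107.1]), np.float64(50.9)], [array([ 491.1, -182.3]), array([91.2,  8.9]), np.float64(13.1)]]
side 9793 [163. 228. 245.] [[array([ 510.5, -288.9]), array([ 86.2, 210.2]), np.float64(14.2)], [array([ 478.2, -312.9]), array([ 88., 240.]), np.float64(35.4)]]
```

View pics/side8.png

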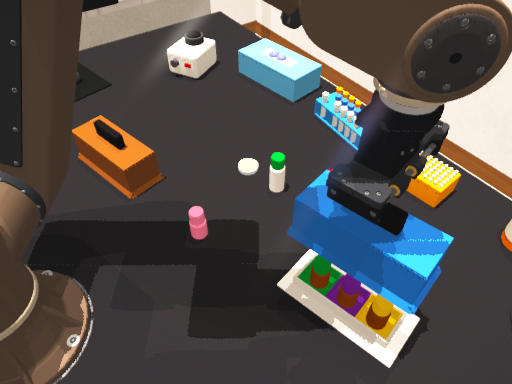

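The lid hangs squarely above the box (360,235); the side camera puts it about 1 mm off the box. Correct that while lowering.

```bash
python3 -m inch '[[0,0,0,0.8,-0.8,-20,-1],[0,0,0,0,0,-30,-1],[0,0,0,0,0,-25,-1],[0,0,0,0,0,-20,-1],[0,0,0,0,0,-10,-1],[0,0,0,0,0,-10,-1],[0,0,0,0,0,-5,-1],[0,0,0,0,0,0,-1],[0,0,0,0,0,0,-1]]'; python3 -m inch '[[0,0,0,0,0,-7,-1],[0,0,0,0,0,-7,-1],[0,0,0,0,0,-7,-1],[0,0,0,0,0,-3,-1],[0,0,0,0,0,0,-1]]'
```

```text
t: 23.15
eef_pos: [513.0, -291.1, 131.3]
tcp_rot: [3.141, -0.001, 0.239]
ft_force: [-0.1, 0.3, -2.4]
opening: 0.187
t: 23.65
eef_pos: [512.5, -290.8, 106.0]
tcp_rot: [-3.141, 0.001, 0.239]
ft_force: [-0.5, 0.3, -1.6]
opening: 0.191
```

```bash
python3 -m inch '[[0,0,0,0,0,-4,-1],[0,0,0,0,0,-3,-1],[0,0,0,0,0,-2,-1],[0,0,0,0,0,0,-1]]'
```

```text
t: 24.05
eef_pos: [512.7, -290.9, 97.8]
tcp_rot: [3.141, -0.0, 0.239]
ft_force: [-0.2, 1.2, -1.0]
opening: 0.191
```

Down on the flange, as expected (97.8). Release, rise, move clear, check.

```bash
python3 -m inch '[[0,0,0,0,0,0,0],[0,0,0,0,0,0,0],[0,0,0,0,0,0,0],[0,0,0,0,0,0,0],[0,0,0,0,0,20,0],[0,0,0,0,0,40,0],[0,0,0,0,0,40,0],[0,0,0,0,0,40,0],[0,0,0,0,0,0,0]]'; python3 -m inch '[[0,0,0,0,40,20,0],[0,0,0,0,48,0,0],[0,0,0,0,48,0,0],[0,0,0,0,48,0,0],[0,0,0,0,48,0,0],[0,0,0,0,48,0,0],[0,0,0,0,48,0,0],[0,0,0,0,48,0,0],[0,0,0,0,48,0,0],[0,0,0,0,0,0,0]]'; python3 - <<'E'
from h import *
def fit(q): return [np.round(x,1) for x in cv2.minAreaRect(q[:,:2].astype(np.float32))]
for n in('top','side'):
    c=cam(n,n+'9.png');P=cloud(c);x,y,z=P[...,0],P[...,1],P[...,2];d=c['depth']>0
    b=d&(abs(x-512)<75)&(abs(y+290)<135)
    m=b&(z>82)&(z<98); q=P[m]; A=np.c_[q[:,:2]-q[:,:2].mean(0),np.ones(len(q))]; print(n,'top',fit(q),'plane slope,z',np.linalg.lstsq(A,q[:,2],rcond=None)[0].round(3),'handle',fit(P[b&(z>118)]),np.median(z[b&(z>118)]).round(1))
    for nm,u,v in(('red',671.8,-69.5),('bot',588.5,21.8)):
        m=d&(np.hypot(x-u,y-v)<30)&(z>60)
        if m.sum(): print(nm,z[m].max().round(),cv2.minEnclosingCircle(P[m][:,:2].astype(np.float32)))
E
```

```text
t: 24.95
eef_pos: [514.1, -291.9, 243.0]
tcp_rot: [3.135, -0.006, 0.239]
ft_force: [-0.0, 0.0, -1.0]
opening: 0.501
t: 25.95
eef_pos: [511.9, 137.5, 256.9]
tcp_rot: [-3.141, 0.0, 0.244]
ft_force: [0.2, -0.8, -0.0]
opening: 0.502
top top [array([ 513.9, -290.4]), array([ 84.4, 211.9]), np.float64(13.6)] plane slope,z [-1.0000e-03 -0.0000e+00  8.9227e+01] handle [array([ 513.4, -290. ]), array([19.2, 90.5]), np.float64(14.0)] 124.9
red 74.0 ((673.2095947265625, -69.40470886230469), 15.376496315002441)
bot 99.0 ((587.6571655273438, 22.280536651611328), 17.569843292236328)
side top [array([ 511.9, -290.2]), array([ 86.2, 210. ]), np.float64(13.5)] plane slope,z [1.5000e-02 5.0000e-03 9.0363e+01] handle [array([ 511.9, -290.6]), array([20. , 89.4]), np.float64(14.3)] 126.0
red 74.0 ((671.3076782226562, -69.78073120117188), 16.100257873535156)
bot 100.0 ((586.4107666015625, 20.705595016479492), 17.56774139404297)
```

View pics/side9.png

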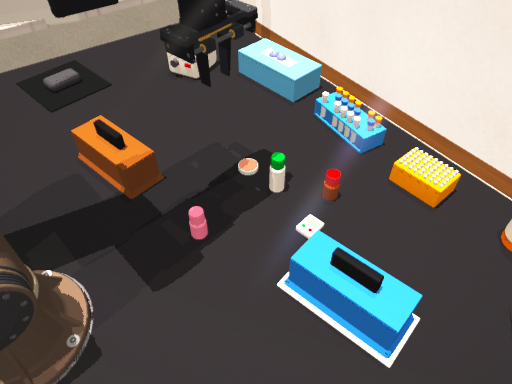

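The lid is seated at (353,292) with its top at z≈90 (84+6), level and aligned with the box. Red and white are in place, and the gripper is clear and open.

```bash
python3 -c "
from cell import ticket;print(ticket.job_done())"
```

```text
the job is handed in; nothing more can be done
None
```

The kit is packed and handed in at about 26 s of the 112 s allowed. The yellow, purple and green-capped jars each stand in the cup of their own colour, and the blue lid is on the box and released.

- **Jars:** before the lid went on, the cap centres measured within about 2 mm of their cup centres and all three looked upright. I could not see them once covered.
- **Lid:** it is within about 1 mm and 0.5° of the box. The top is at about 89–90 mm (90 expected when seated) and the handle top at about 125 mm (126 expected).
- **Level:** the top camera shows no tilt. The side camera shows about 0.015 rad, which is within the 0.05 limit.
- **Left alone:** the red-capped jar and the white bottle measured within about 2–3 mm of where they started, which is within the measuring error. Both are upright.
- **Gripper:** it is open and well clear of everything.

No check failed. The two cameras differed by up to about 2 mm throughout, which matches the stated calibration.

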